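# Press a filter cassette shut in the bench screw press

### The job

Pick up the round filter cassette by its handle, slide it into the front of the screw press until it meets the stop at the back, and let go of it. Then wind the crank clockwise until you feel the foot come down on the cassette, add a quarter of a turn more and no further (about half a turn past contact crushes it), and let go, leaving it clamped. Leave the flasks and the tube rack where they are.

Things in the scene. Friction and masses are not known exactly. Their poses are not given: they have to be found in the camera images.
- cassette: Loose aluminium filter cassette, 0.2 kg: a disc 56 mm across, 20 mm thick, with a flat bar (14 wide, 10 thick, flush with the underside) leading along its -x to an upright black grip block 30 mm long (x), 16 wide (y), 38 tall, centred 124 mm from the disc's centre. Origin: centre of the disc's underside; z up. Starts lying on the bench. Take the block from above across its width.
- press: Fixed grey screw press. Origin on the screw's axis at bench level; z up; open front towards its -x. Columns 22 mm thick at y = +/-62 mm carry a crossbar 50 mm deep, 150 to 180 mm high. The foot below it, a steel pad 40 mm across, starts 5 to 16 mm above the cassette's disc. Home: the disc's centre under the axis, its rim on the stop, its bar along -x, the grip block out past the bed.
- channel_mouth (a point): Mouth of the channel in which the disc slides, 61 mm before the screw's axis. The bed, 90 mm wide, reaches from 95 mm before the axis (34 mm outside this point) to behind it. Its top is set 27 to 33 mm above the bench: not measured, this point is at 30 mm. Rails 8 mm high stand on it, 72 mm apart here, narrowing to 62 mm some 20 mm further in. Axes as the press.
- stop_face (a point): Face of the end stop at the back of the channel, 28 mm behind the screw's axis and 38 mm above the bench: the disc's rim rests on it when home. Axes as the press.
- hub_top (a point): Top of the crank's round hub, on the screw's axis, 206 mm above the bench. The threaded screw sticks out above it by up to 14 mm and sinks as the foot goes down.
- crank (a joint): Crank turn in rad, growing clockwise from above, which lowers the foot 20 mm a turn; 0 to 8.8. Starts at 0 to 1.5; contact comes 1.6 to 5.2 rad further on. Stiff (9 N at the knob), stays where left. The foot is sprung: at contact the push needed rises by 6 N, then 1.6 N more over a quarter turn. At q the arm points at the angle 1.047 - q from the press's +x towards its +y.
- knob_mid (a point): On the crank's upright black knob, which spins freely on its pin, 60 mm from the screw's axis: 23 mm across, 45 mm tall. This point is on its axis, 25 mm above its lower end and 228 mm above the bench; the crank arm's top face is 2 mm below the knob's lower end. A hand holding it can go round without turning.
- tall_flask: Upright clear culture flask with a blue cap, 100 x 45 mm, 190 mm tall, loose: leave alone. Origin under its centre.
- flat_flask: Clear culture flask with a blue cap, lying flat, 150 mm long, 85 mm wide, 36 mm high, loose: leave alone. Origin at bench level under its base end; the cap points along its +x.
- tube_rack: White rack of capped tubes, 60 mm (x) by 200 mm (y), 102 mm tall, loose: leave alone. Origin under its centre.
Things that resemble listed ones, but are neither listed nor needed, are in the scene too. Of the things that look like the cassette, the larger one is meant. Several things have the shape of the press; the one meant has the colours described above.

How it is judged (in metres and radians):
On the way, in this order (a step that is already met when the one before it is completed fails the run):
1. the cassette lies home on the bed against the stop, let go, with the foot still clear of it (x of cassette in the frame of press between -0.005 and 0.004 m and y of cassette in the frame of press between -0.006 and 0.006 m and z of cassette in the frame of press between 0.024 and 0.037 m and angle between cassette's own z axis and vertical below 0.06 rad and contact force between press and cassette below 1 N and contact force between each of the arm, the fingers and cassette below 0.5 N), for 0.2 s.
2. the foot has been wound down onto the cassette (x of cassette in the frame of press between -0.005 and 0.004 m and y of cassette in the frame of press between -0.006 and 0.006 m and z of cassette in the frame of press between 0.024 and 0.037 m and angle between cassette's own z axis and vertical below 0.06 rad and contact force between press and cassette above 15 N), for 0.2 s.
At the end, for the whole second after the job is handed in: The cassette lies home on the bed (within 4 to 6 mm of the screw's axis, flat), clamped under the foot with 130 to 157 N, which is a quarter of a turn past contact within about a tenth of a turn; everything is at rest (x of cassette in the frame of press between -0.005 and 0.004 m and y of cassette in the frame of press between -0.006 and 0.006 m and z of cassette in the frame of press between 0.024 and 0.037 m and angle between cassette's own z axis and vertical below 0.06 rad and velocity of joint crank between -0.05 and 0.05 rad/s and linear speed of cassette below 0.01 m/s and contact force between press and cassette between 130 and 157 N); the robot touches nothing.
It fails at once if the cassette is crushed: the press bears on it with more than 170 N (nearly half a turn past contact) (contact force between press and cassette above 170 N).
It fails at once if the tall flask is moved by more than 15 mm (distance of tall_flask from where it was at the start of the episode above 0.015 m).
It fails at once if the lying flask is moved by more than 15 mm (distance of flat_flask from where it was at the start of the episode above 0.015 m).
It fails at once if the tube rack is moved by more than 15 mm (distance of tube_rack from where it was at the start of the episode above 0.015 m).
It also fails if it takes over 69 s, if anything falls off the work surface, if the arm or the gripper's body presses on something with over 40 N, if the wrist force passes 120 N, or if a joint passes its speed limit or range.

### The arm

A 6-joint arm with a two-finger parallel gripper is mounted at the origin on the work surface. World frame = base frame: x ahead of the robot, y to its left, z up, the work surface at z = 0. Lengths are in m, angles in degrees, forces in N, time in s.
With the tool pointing down it reaches from about 0.325 to 0.85 m from the base axis. Payload 15.5 kg.
Tool frame: the origin (TCP) lies midway between the tips of the shut fingers; the grasp point (between the pads) lies 19 mm behind it; y points along the fingers, x is the direction in which the jaws open and shut, and the axes are right-handed (so a half turn about y gives the same grasp; the last joint's range is limited). The gripper opens to 91 mm and grips with 3 to 60 N. Pads are 32 mm wide; open, the fingers measure 118 mm over their backs; the gripper's body (76 mm by 178 mm) begins 60 mm behind the grasp point.
Start: joints at [-70.216, 28.281, 77.091, -0, 74.628, -5.472], TCP at [0.267, -0.565, 0.193] pointing down, gripper open.
Joint ranges: [-166.48, 166.48], [-47.26, 123.95], [12.59, 153.08], [-70.14, 250.14], [6.76, 159.57], [-176.63, 176.63]. Speed limits (degrees/s): [108.29, 108.29, 147.25, 172.46, 172.46, 172.46].

### API

Orientations are given as a 3x3 rotation matrix whose columns are the frame's x, y, z axes.
In Python, from bench import ctrl gives the robot as it stands. The module is installed in compiled form; this text tells all that it offers. Calls block until the motion is done:
- ctrl.goto(position, orientation): joint-space move of the TCP to a pose.
- ctrl.move_l(position, vel=0.15, ori=None, contact_N=None): straight line of the TCP; ori=None keeps the orientation; vel is the mean speed in m/s. With contact_N (N) it stops when the force on the tool has changed by that much, and returns True; else False.
- ctrl.movej(angles): joint-space move.
- ctrl.command_gripper(opening): opening from 0.0 (shut) to 1.0 (fully open); the grip force is fixed at half the most; returns when the fingers have stopped.
- ctrl.sleep(seconds).
- ctrl.ik(position, orientation): joint angles nearest the present ones, or None.
- ctrl.read_camera(name): name is "scene" or "top"; returns the picture (400x640x3 uint8, blue, green, red); there is no depth.
- ctrl.camera_params(name): a dict with "fx", "fy", "cx", "cy" (pixels), "D" ([k1, k2, p1, p2, k3] as OpenCV has them; the pictures are not rectified), "pose" (4x4, takes a point from camera to world coordinates). Camera axes: x right, y up, looking along -z (the intrinsics and any distortion apply to the point x, -y, -z); pixel columns grow to the right and rows downward; lengths in m; the calibration is good to about 2 mm. A picture is of the moment at which its call begins. camera_params takes no time and is no camera call.
A pose or a line that the arm cannot do raises ctrl.MotionError and nothing moves.
- ctrl.sign_off(): hands the job in, once; it reports no verdict.
Readings, each from a call of its own:
- ctrl.current_t(): time.
- ctrl.current_q(): joint angles.
- ctrl.current_dq(): joint speeds.
- ctrl.current_effort(): joint torques, N m.
- ctrl.current_tool_pos(): TCP position.
- ctrl.current_eef_rot(): TCP orientation.
- ctrl.current_contact_force(): force on the tool from outside, world axes, zero at the start.
- ctrl.current_wrist_torque(): the same for the moment, N m.
- ctrl.current_grip_width(): opening from 0.0 (shut) to 1.0 (fully open).
Only numpy, scipy, OpenCV 4.12 (cv2) and the standard library are available. Lean on these libraries where they do the work, as an engineer would, in place of code of your own. Each camera call takes 0.05 s, during which the arm holds its last target. There are 200 camera calls.

## Working session

There is one attempt and no reset: what is moved stays moved. The work goes in short steps, each a Python script; the robot and the scene stay as the last script left them, time stands still between calls to the robot, and variables do not carry over. Pictures are saved under pics/ and viewed, about 8 in all and at most 12, crops included, and the job is handed in when it is done.

```bash
mkdir -p pics
python3 - <<'E'
from bench import ctrl
import cv2, numpy as np
for n in("scene","top"):
    im=ctrl.read_camera(n); cv2.imwrite(f"pics/{n}0.png",im)
    p=ctrl.camera_params(n); print(n,{k:np.round(v,3).tolist() for k,v in p.items()})
print(ctrl.current_t(),ctrl.current_eef_rot())
E
```

```text
scene {'fx': 483.001, 'fy': 483.001, 'cx': 314.548, 'cy': 197.612, 'D': [-0.124, 0.0, 0.0, 0.0, 0.0], 'pose': [[0.779, -0.546, 0.306, 0.879], [0.626, 0.677, -0.387, -0.525], [0.004, 0.493, 0.87, 1.115], [0.0, 0.0, 0.0, 1.0]]}
top {'fx': 365.62, 'fy': 365.62, 'cx': 320.425, 'cy': 196.382, 'D': [-0.04, 0.0, 0.0, 0.0, 0.0], 'pose': [[-0.02, 0.996, -0.086, 0.461], [-1.0, -0.022, -0.02, -0.102], [-0.022, 0.085, 0.996, 1.076], [0.0, 0.0, 0.0, 1.0]]}
0.1 [[ 4.26654605e-01 -3.33752767e-04  9.04414582e-01]
 [-9.04414023e-01  1.01449383e-03  4.26654715e-01]
 [-1.05992020e-03 -9.99999430e-01  1.30987780e-04]]
```

View pics/scene0.png

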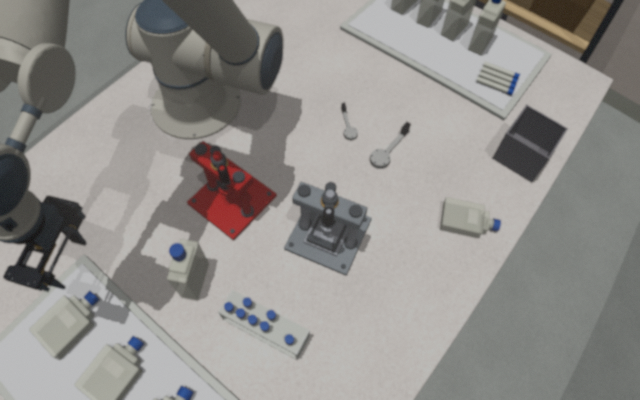

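View pics/top0.png

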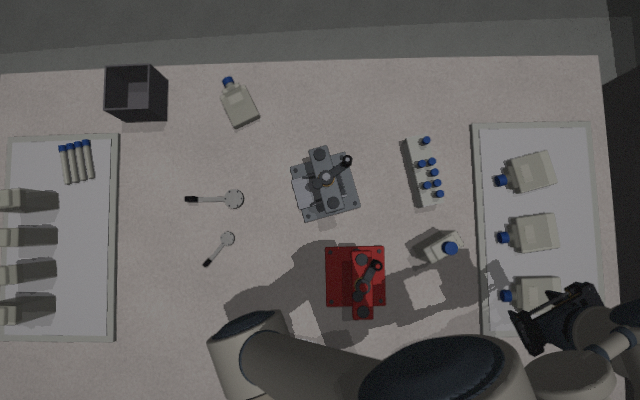

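Cassette candidates in the top view are the one with its disc at (234,198) and grip at (191,199), and the one with its disc at (228,238). The first is larger, so it is the one meant. Of the presses, grey (325,180) fits and red (355,275) doesn't. I'll confirm both in one enlarged crop.

Run:
```python
import cv2, numpy as np
t=cv2.imread("pics/top0.png"); s=cv2.imread("pics/scene0.png")
a=cv2.resize(t[135:250,175:375],(800,460),interpolation=cv2.INTER_CUBIC)
cv2.imwrite("pics/c_top.png",a)
b=cv2.resize(s[95:285,270:430],(672,798)[:2],interpolation=cv2.INTER_CUBIC) if 0 else cv2.resize(s[170:285,270:430],(800,575),interpolation=cv2.INTER_CUBIC)
cv2.imwrite("pics/c_scene.png",b)
```

```text
(no output)
```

View pics/c_top.png

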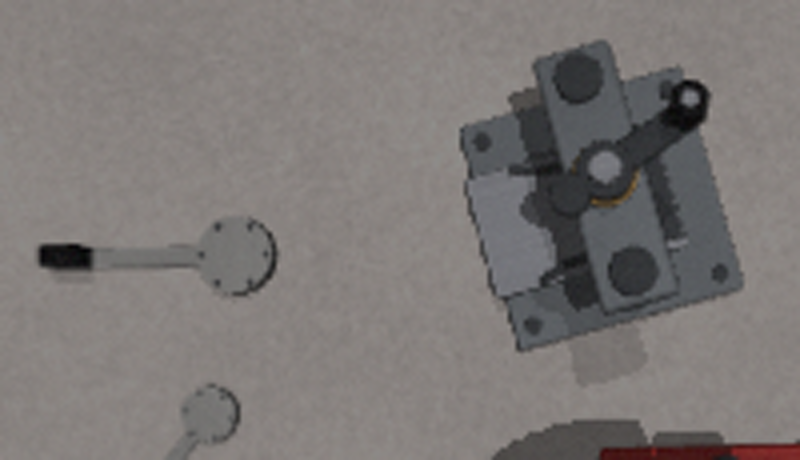

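View pics/c_scene.png

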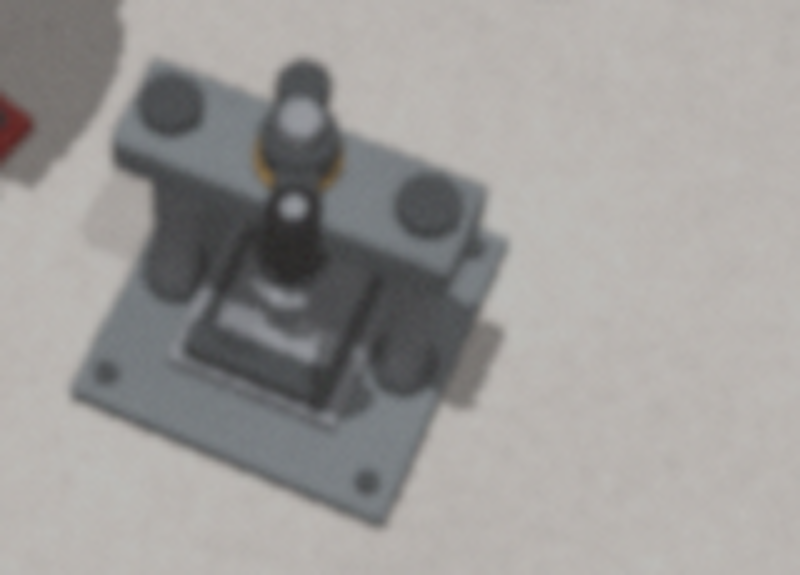

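The crops confirm it. The large cassette has its disc at crop (237,256) and its black grip at (65,256). The grey press has its silver apron (front) facing the cassette, the screw top at (604,165), the knob top at (690,98) and column bolts at (578,77) and (633,270). Next I'll fit the poses.

```bash
cat > h.py <<'E'
from bench import ctrl
import cv2, numpy as np
from scipy.optimize import least_squares
P={n:ctrl.camera_params(n) for n in("scene","top")}
def proj(n,X):
    p=P[n]; T=np.linalg.inv(np.array(p["pose"])); c=np.atleast_2d(X)@T[:3,:3].T+T[:3,3]
    K=np.array([[p["fx"],0,p["cx"]],[0,p["fy"],p["cy"]],[0,0,1.]])
    return cv2.projectPoints((c*[1,-1,-1]).reshape(-1,1,3),np.zeros(3),np.zeros(3),K,np.array(p["D"],float))[0][:,0]
def R2(a): return np.array([[np.cos(a),-np.sin(a)],[np.sin(a),np.cos(a)]])
def pt(x,y,a,l): # local->world
    return np.r_[R2(a)@np.array(l[:2])+[x,y],l[2]]
def tool(a): # tool down, jaw axis at heading a
    x=np.array([np.cos(a),np.sin(a),0]); y=np.array([0,0,-1.]); return np.c_[x,y,np.cross(x,y)]
E
cat > fit.py <<'E'
from h import *
ct=lambda u,v:np.array([175+(u+.5)/4-.5,135+(v+.5)/4-.5]); cs=lambda u,v:np.array([270+(u+.5)/5-.5,170+(v+.5)/5-.5])
def f(p):
    x,y,a,q,zb,zs,bz=p; th=1.047-q; k=[.06*np.cos(th),.06*np.sin(th),.248]
    obs=[("top",ct(578,77),[0,.062,zb]),("top",ct(633,270),[0,-.062,zb]),("top",ct(604,165),[0,0,zs]),("top",ct(690,98),k),
     ("top",ct(466,180),[-.095,.045,bz]),("top",ct(503,296),[-.095,-.045,bz]),
     ("scene",cs(171,102),[0,-.062,zb]),("scene",cs(428,205),[0,.062,zb]),("scene",cs(299,115),[0,0,zs]),("scene",cs(293,205),k)]
    return np.r_[np.concatenate([proj(n,pt(x,y,a,l))[0]-o for n,o,l in obs]),(bz-.03)/.003]
s=least_squares(f,[.5,-.12,-1.3,.7,.186,.215,.03],loss="soft_l1"); print("press",s.x.round(4)); print(f(s.x).round(1))
def g(p):
    x,y,a=p
    obs=[("top",ct(237,256),[0,0,.02]),("top",ct(65,256),[-.124,0,.038]),("scene",np.array([380,158]),[0,0,.02]),("scene",np.array([406,127.]),[-.124,0,.038])]
    return np.concatenate([(proj(n,pt(x,y,a,l))[0]-o)*(1 if n=="top" else .5) for n,o,l in obs])
c=least_squares(g,[.5,.1,-1.5]); print("cass",c.x.round(4),g(c.x).round(1))
np.save("fit.npy",np.r_[s.x[:4],c.x])
x,y,a,q=s.x[:4]; print(pt(*c.x,[-.124,0,0]),pt(x,y,a,[-.124,0,0]),[ctrl.ik(pt(x,y,a,[.06*np.cos(t),.06*np.sin(t),.209]),tool(a+np.pi/2+m)) is not None for m in(0,np.pi,np.pi/2,-np.pi/2) for t in np.arange(0,6.3,.8)])
E
python3 fit.py
```

```text
press [ 0.5821 -0.0991 -1.3185  0.6953  0.1912  0.2245  0.0296]
[ 0.  -0.1  0.1  0.1  0.3  0.  -0.   0.1 -0.6 -0.2 -1.6  0.8 -0.4  0.1
  0.1 -0.1  0.1 -0.  -0.   1.7 -0.1]
cass [ 0.5515  0.1704 -1.5821] [ 0.4 -0.3 -0.7 -0.3 -0.6 -0.  -0.6 -0.3]
[0.55294663 0.29434791 0.        ] [0.55116303 0.02096417 0.        ] [True, True, True, True, True, True, True, True, True, True, True, True, True, True, True, True, True, True, True, True, True, True, True, True, True, True, True, True, True, True, True, True]
```

Run:
```python
from h import *
px,py,pa,q0,cx,cy,ca=np.load("fit.npy")
t=ctrl.current_tool_pos(); ctrl.move_l([t[0],t[1],.33],vel=.25)
g=pt(cx,cy,ca,[-.124,0,.006])
best=None
for m in(np.pi/2,-np.pi/2):
    qs=[ctrl.ik(g+[0,0,.12],tool(ca+m)),ctrl.ik(pt(px,py,pa,[-.124,0,.1]),tool(pa+m))]
    print(m,np.round(qs[0],0),np.round(qs[1],0))
    w=max(abs(qs[0][5]),abs(qs[1][5]))
    if best is None or w<best[0]: best=(w,m)
m=best[1]; np.save("m.npy",m); R=tool(ca+m)
ctrl.goto(g+[0,0,.2],R); ctrl.move_l(g+[0,0,.08],vel=.25); 
cv2.imwrite("pics/pre.png",ctrl.read_camera("top"))
print("hit",ctrl.move_l(g,vel=.08,contact_N=8),ctrl.current_tool_pos())
ctrl.command_gripper(0.0); print(ctrl.current_grip_width()*91,ctrl.current_t(),ctrl.current_contact_force())
```

```text
1.5707963267948966 [23. 32. 81. -0. 66. 23.] [ -4.  29.  94.  -0.  57. -18.]
-1.5707963267948966 [  23.   32.   81.   -0.   66. -157.] [ -4.  29.  94.  -0.  57. 162.]
hit False [0.55331794 0.29450698 0.00650937]
15.662518608655333 6.9667 [-0.28868158 -0.05286075 -0.91409861]
```

Run:
```python
from h import *
px,py,pa,q0,cx,cy,ca=np.load("fit.npy"); m=float(np.load("m.npy"))
t=ctrl.current_tool_pos(); ctrl.move_l([t[0],t[1],.08],vel=.15)
ctrl.move_l(pt(px,py,pa,[-.26,0,.08]),ori=tool(pa+m),vel=.2)
ctrl.move_l(pt(px,py,pa,[-.124-.088,0,.05]),vel=.15)
T=ctrl.read_camera("top");S=ctrl.read_camera("scene")
a=cv2.resize(T[130:230,220:360],(700,500),interpolation=cv2.INTER_CUBIC)
cv2.imwrite("pics/carry_t.png",a)
cv2.imwrite("pics/carry_s.png",cv2.resize(S[120:280,270:430],(600,600),interpolation=cv2.INTER_CUBIC))
print(ctrl.current_t(),ctrl.current_tool_pos(),ctrl.current_contact_force(),ctrl.current_grip_width()*91)
for l in([-.088,0,.064],[0,0,.2245],[-.124-.088,0,.08]): print(proj("top",pt(px,py,pa,l)),((proj("top",pt(px,py,pa,l))-[220,130]+.5)*5-.5))
```

```text
9.1167 [0.52933127 0.10701322 0.05041843] [ 0.36301132 -1.80902536 -2.18823783] 15.66239256652654
[[295.88233567 192.56267857]] [[381.41167836 314.81339284]]
[[325.91388637 175.91626742]] [[531.56943183 231.5813371 ]]
[[251.87311387 204.21013915]] [[161.36556933 373.05069576]]
```

View pics/carry_t.png

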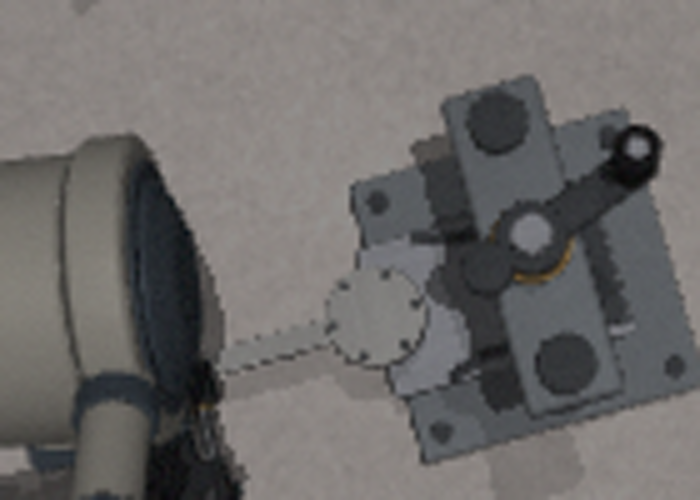

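View pics/carry_s.png

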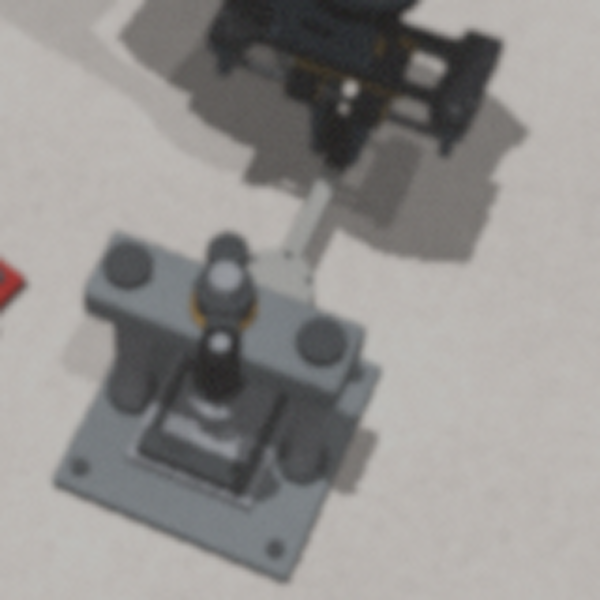

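The disc in the hand is at crop (377,316) against a predicted (381,315), so it is on the channel axis to within about 1 px. Next I lower it onto the apron by feel, then slide in.

Run:
```python
from h import *
px,py,pa,q0,cx,cy,ca=np.load("fit.npy"); m=float(np.load("m.npy"))
ex=pt(0,0,pa,[1,0,0]); ey=pt(0,0,pa,[0,1,0])
F=lambda:np.round([ctrl.current_contact_force()@v for v in(ex,ey,[0,0,1])],1)
X=lambda:np.round(1000*np.array([(ctrl.current_tool_pos()-[px,py,0])@v for v in(ex,ey,[0,0,1])]),1)
print(F())
p=ctrl.current_tool_pos(); p[2]=.030
h=ctrl.move_l(p,vel=.02,contact_N=3); print("down",h,X(),F(),ctrl.current_t())
p=ctrl.current_tool_pos(); p[2]+=.0010; ctrl.move_l(p,vel=.02); print(X(),F())
z=ctrl.current_tool_pos()[2]
for x in(-.175,-.15,-.132):
    h=ctrl.move_l(pt(px,py,pa,[x,0,z]),vel=.06,contact_N=8); print(x,h,X(),F(),ctrl.current_t())
    if h: break
```

```text
[ 1.8 -0.1 -2.2]
down True [-212.8    0.    31.8] [-1.6  2.1  2.2] 9.9417
[-212.7    0.    32.8] [ 1.2  0.9 -0.7]
-0.175 False [-174.7   -0.    32.8] [ 0.7 -0.   0.4] 10.975
-0.15 False [-1.494e+02  1.000e-01  3.280e+01] [2.3 0.2 1.8] 11.5417
-0.132 True [-1.459e+02 -1.000e-01  3.280e+01] [2.8 0.1 2.9] 11.75
```

```bash
cat >> h.py <<'E'
px,py,pa,q0,cx,cy,ca=np.load("fit.npy"); m=float(np.load("m.npy"))
ex=pt(0,0,pa,[1,0,0]); ey=pt(0,0,pa,[0,1,0])
F=lambda:np.round([ctrl.current_contact_force()@v for v in(ex,ey,[0,0,1])],1)
X=lambda:np.round(1000*np.array([(ctrl.current_tool_pos()-[px,py,0])@v for v in(ex,ey,[0,0,1])]),1)
E
python3 - <<'E'
from h import *
print(F(),ctrl.current_wrist_torque())
z=ctrl.current_tool_pos()[2]
for x in np.arange(-.144,-.117,.002):
    h=ctrl.move_l(pt(px,py,pa,[x,0,z]),vel=.03,contact_N=10); print(round(x,3),h,X(),F(),np.round(ctrl.current_wrist_torque(),2))
    if h or F()[0]<-9: break
T=ctrl.read_camera("top");S=ctrl.read_camera("scene")
cv2.imwrite("pics/in.png",np.hstack([cv2.resize(T[130:230,240:340],(400,400),interpolation=cv2.INTER_CUBIC),cv2.resize(S[170:270,290:390],(400,400),interpolation=cv2.INTER_CUBIC)]))
print(ctrl.current_t())
E
```

```text
[2.8 0.1 2.9] [-0.75397082 -0.32029217 -0.01982914]
-0.144 False [-1.442e+02 -1.000e-01  3.280e+01] [ 0.3 -0.8  4.7] [-0.14 -0.04 -0.02]
-0.142 False [-1.424e+02 -1.000e-01  3.290e+01] [-3.3 -1.1  6.6] [0.36 0.09 0.05]
-0.14 False [-1.406e+02 -1.000e-01  3.290e+01] [-2.8 -0.5  7.2] [ 0.52  0.14 -0.07]
-0.138 False [-138.6   -0.    32.9] [-4.2 -0.5  6.8] [ 0.6   0.13 -0.03]
-0.136 False [-1.366e+02 -1.000e-01  3.290e+01] [-4.1 -0.5  6.8] [ 0.62  0.11 -0.01]
-0.134 False [-1.346e+02 -1.000e-01  3.290e+01] [-4.9 -0.7  8. ] [ 0.7   0.19 -0.01]
-0.132 False [-132.6   -0.    33. ] [-5.  -1.1  8.4] [ 0.71  0.13 -0.03]
-0.13 False [-130.7   -0.    33. ] [-4.9 -0.6  8. ] [ 0.77  0.17 -0.01]
-0.128 False [-128.7   -0.    33. ] [-5.8 -0.6  8.5] [ 0.78  0.19 -0.01]
-0.126 False [-126.7   -0.    33. ] [-5.6 -0.2  8.5] [ 0.86  0.14 -0.03]
-0.124 False [-124.7   -0.    33. ] [-5.3 -0.5  9.5] [ 0.84  0.17 -0.06]
-0.122 False [-122.7    0.    33. ] [-5.4 -0.9  9.5] [ 0.89  0.13 -0.01]
-0.12 False [-120.8    0.    33. ] [-6.5 -1.   9.8] [1.1  0.29 0.01]
-0.118 False [-120.4   -0.2   33. ] [-21.9   2.2  12.2] [ 3.88  0.5  -0.  ]
15.35
```

View pics/in.png

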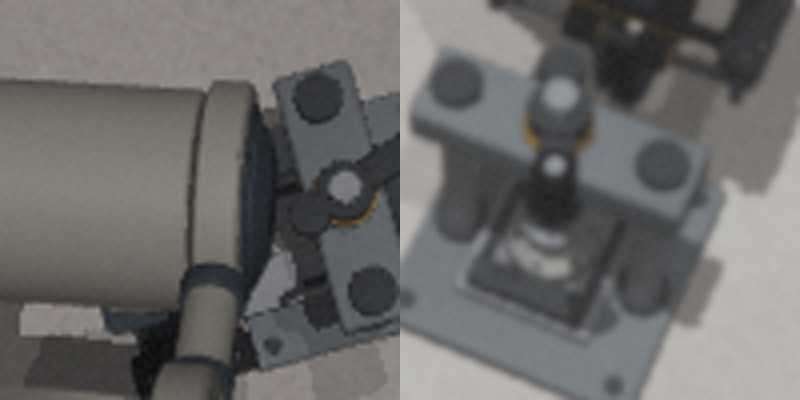

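The stop was met with a clear jump (-6 to -22 N) at grip x=-120 mm. The scene view shows the disc under the foot. I'll relieve the vertical bias, release and lift away.

Run:
```python
from h import *
for k in range(6):
    if F()[2]<2: break
    p=ctrl.current_tool_pos(); p[2]+=.0005; ctrl.move_l(p,vel=.02); print(X(),F())
ctrl.command_gripper(.5); print(X(),F(),ctrl.current_grip_width())
p=ctrl.current_tool_pos(); ctrl.move_l([p[0],p[1],.12],vel=.15)
ctrl.move_l([*pt(px,py,pa,[-.17,0,0])[:2],.33],vel=.25); 
S=ctrl.read_camera("scene");T=ctrl.read_camera("top")
cv2.imwrite("pics/home.png",np.hstack([cv2.resize(T[130:230,240:340],(400,400),interpolation=cv2.INTER_CUBIC),cv2.resize(S[130:270,270:410],(400,400),interpolation=cv2.INTER_CUBIC)]))
print(ctrl.current_t(),F())
u=lambda l:(proj("scene",pt(px,py,pa,l))[0]-[270,130]+.5)*400/140-.5
print("grip block pred",u([-.124,0,.068]))
```

```text
[-120.7   -0.5   33.2] [-2.  -0.8 -0.6]
[-120.4   -0.2   33.5] [-0.2  0.2 -0.2] 0.5002153168681422
18.1 [ 0.7  0.7 -0.1]
grip block pred [221.22923536 158.39471553]
```

View pics/home.png

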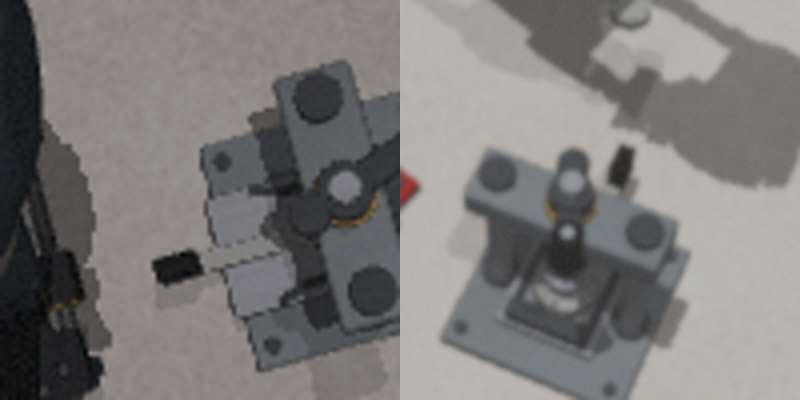

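The cassette is home and free: block at crop (178,267), bar in the channel. Now the crank.

```bash
cat > wind.py <<'E'
from h import *
def kp(q,z,c=(0,0),r=.06): th=1.047-q; return pt(px,py,pa,[c[0]+r*np.cos(th),c[1]+r*np.sin(th),z])
def tr(q): # tangential (clockwise) & radial unit vectors, world
    th=1.047-q+pa; return np.array([np.sin(th),-np.cos(th),0]),np.array([np.cos(th),np.sin(th),0])
E
python3 - <<'E'
from wind import *
th=1.047-q0+pa
c=[(abs(ctrl.ik(kp(q0,.3),tool(th+s))[5]),s) for s in(np.pi/2,-np.pi/2)]; print(c); s=min(c)[1]
R=tool(th+s)
ctrl.goto(kp(q0,.33),R); 
print(ctrl.move_l(kp(q0,.212),vel=.12,contact_N=8),ctrl.current_tool_pos())
f0=ctrl.current_contact_force()
ctrl.command_gripper(0.); print(ctrl.current_grip_width()*91)
T,N=tr(q0); f=ctrl.current_contact_force()-f0; print("tan,rad",f@T,f@N,f[2],f0,ctrl.current_t(),ctrl.current_q().round(0))
e=ctrl.current_tool_pos()-kp(q0,.212); print("err",e@T,e@N)
E
```

```text
[(np.float64(53.549310947668225), 1.5707963267948966), (np.float64(126.45068905233175), -1.5707963267948966)]
False [ 0.61661431 -0.148516    0.21280035]
21.7278632059588
tan,rad 3.907611781292884 0.06723926675178071 6.442303867805985 [ 0.03141922  0.03180517 -1.16797584] 20.6333 [-19.  28.  74.  -0.  78. -54.]
err 0.0002500894833358888 0.00012886614987637964
```

Run:
```python
from wind import *
f0=np.array([.03,.03,-1.17]); q=q0; log=[]
st=np.radians(6)
for k in range(40):
    ctrl.move_l(kp(q+st,.212),vel=.07); q+=st
    T,N=tr(q); f=ctrl.current_contact_force()-f0; e=ctrl.current_tool_pos()-kp(q,.212)
    log.append((round(q,3),*np.round([-f@T,f@N,f[2],1e3*e@T,1e3*e@N],1)))
    base=np.median([l[1] for l in log[3:]] or [9])
    if abs(f@N)>35 or (k>8 and -f@T>base+4) : break
for l in log: print(*l)
print(ctrl.current_t(),ctrl.current_grip_width()*91); np.save("q.npy",q)
```

```text
0.8 0.6 0.6 5.3 -0.2 0.2
0.905 0.6 -0.0 7.2 -0.2 0.1
1.009 1.2 -0.6 7.4 -0.1 0.1
1.114 1.1 -0.6 8.2 -0.1 0.1
1.219 1.3 -1.0 8.0 -0.1 0.1
1.324 1.2 -0.5 8.4 -0.1 0.1
1.428 1.6 -0.7 8.3 -0.1 0.0
1.533 1.7 -0.9 8.3 -0.1 0.1
1.638 0.7 -1.4 8.1 -0.0 0.0
1.743 1.7 -1.1 9.6 -0.0 0.0
1.847 0.9 -0.9 9.5 0.0 0.0
1.952 0.2 -1.9 8.6 0.1 -0.0
2.057 0.2 -1.4 8.9 0.1 -0.0
2.161 0.3 -1.5 9.4 0.1 -0.0
2.266 0.2 -1.6 9.2 0.1 -0.0
2.371 0.2 -2.1 9.0 0.2 -0.0
2.476 -0.4 -1.0 10.1 0.2 -0.0
2.58 -1.3 -1.7 10.3 0.3 -0.1
2.685 -1.4 -1.4 10.2 0.3 -0.1
2.79 -2.0 -2.6 9.0 0.3 -0.1
2.894 -0.7 -2.8 9.2 0.3 -0.1
2.999 -1.3 -2.7 9.2 0.3 -0.1
3.104 -1.2 -1.7 9.2 0.2 -0.1
3.209 -1.3 -1.8 9.2 0.2 -0.1
3.313 -0.5 -2.0 9.0 0.2 -0.1
3.418 -1.6 -1.3 9.5 0.1 -0.1
3.523 -0.5 -2.2 9.5 0.1 -0.1
3.627 -0.8 -1.9 8.8 0.0 -0.0
3.732 -0.1 -1.3 9.5 -0.0 -0.0
3.837 -1.1 -1.4 10.4 -0.1 -0.0
3.942 0.8 -1.0 10.2 -0.1 -0.0
4.046 1.0 -0.3 11.5 -0.2 -0.0
4.151 0.7 -1.1 11.6 -0.3 -0.0
4.256 1.1 -0.7 11.4 -0.3 -0.0
4.361 1.5 -1.0 11.8 -0.3 -0.0
4.465 1.6 0.2 11.5 -0.3 -0.0
4.57 1.0 0.7 11.7 -0.4 -0.0
4.675 1.3 -0.0 10.9 -0.3 0.0
4.779 2.3 0.5 11.8 -0.3 0.0
4.884 0.8 0.8 10.4 -0.4 0.0
30.6333 21.462942256932493
```

The tangential force stayed near 0 where 9 N was expected, so I need to look.

Run:
```python
from wind import *
S=ctrl.read_camera("scene");T=ctrl.read_camera("top")
cv2.imwrite("pics/w1.png",np.hstack([cv2.resize(T[130:230,250:350],(400,400),interpolation=cv2.INTER_CUBIC),cv2.resize(S[150:290,270:410],(400,400),interpolation=cv2.INTER_CUBIC)]))
```

```text
(no output)
```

View pics/w1.png

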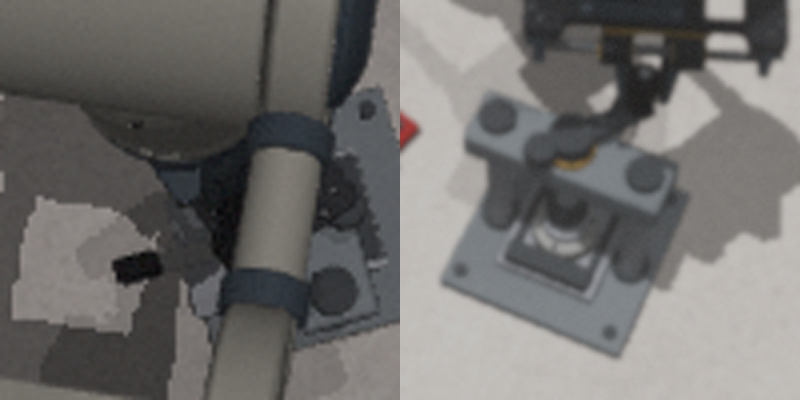

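The crank did follow: the arm points at the gripper and the screw has sunk. At-rest force readings relax, so they don't show the push. I'll probe the moving resistance with contact_N thresholds over very small steps.

Run:
```python
from wind import *
q=float(np.load("q.npy")); f0=np.array([.03,.03,-1.17])
def rd(): 
    T,N=tr(q); f=ctrl.current_contact_force()-f0; e=ctrl.current_tool_pos()-kp(q,.212); return np.round([-f@T,f@N,f[2],1e3*e@T,1e3*e@N],2)
print(rd())
for thr in(6,9,12,15):
    q+=np.radians(1.5); h=ctrl.move_l(kp(q,.212),vel=.03,contact_N=thr); print(thr,h,round(q,3),rd(),ctrl.current_t()); 
np.save("q.npy",q); ctrl.sleep(.3); print(rd())
```

```text
[ 0.46  1.3  10.54 -0.34  0.02]
6 False 4.91 [ 5.190e+00  4.900e-01  1.358e+01 -1.080e+00 -1.000e-02] 30.9833
9 False 4.936 [ 6.49  0.28 14.43 -1.29 -0.02] 31.2333
12 False 4.963 [ 7.200e+00  8.200e-01  1.496e+01 -1.350e+00 -1.000e-02] 31.4833
15 False 4.989 [ 7.080e+00  1.320e+00  1.491e+01 -1.350e+00  1.000e-02] 31.7333
[ 7.1  -0.25 14.71 -1.34  0.  ]
```

```bash
cat >> wind.py <<'E'
f0=np.array([.03,.03,-1.17])
def rd(q):
    T,N=tr(q); f=ctrl.current_contact_force()-f0; e=ctrl.current_tool_pos()-kp(q,.212)
    return np.round([q,q+e@T/.06,-f@T,f@N,f[2]],3)
def run(q,qmax,lim):
    while q<qmax-1e-6:
        q=min(q+np.radians(1.5),qmax); ctrl.move_l(kp(q,.212),vel=.03); r=rd(q); print(*r)
        if r[2]>lim: break
    np.save("q.npy",q); print(ctrl.current_t()); return q
E
python3 -c "
from wind import *
run(float(np.load('q.npy')),5.4,10)"
```

```text
5.015 4.993 7.203 0.174 13.468
5.041 5.015 7.719 1.766 15.764
5.067 5.038 8.858 1.066 15.938
5.094 5.06 11.461 0.234 16.585
33.0333
```

```bash
python3 -c "
from wind import *
run(float(np.load('q.npy')),5.3,30)"
```

```text
5.12 5.083 12.413 1.354 17.047
5.146 5.108 13.499 1.346 16.993
5.172 5.134 13.336 0.878 17.376
5.198 5.16 12.834 0.605 17.099
5.224 5.186 14.108 0.135 16.57
5.251 5.212 13.149 1.589 16.654
5.277 5.239 12.421 1.461 14.95
5.3 5.262 14.276 1.395 16.282
35.0333
```

Contact is clear: the push rose from 7.2 to about 13.3 N, with contact at crank angle ≈5.05. I'll add a quarter turn, to about 6.62, then release and retreat.

Run:
```python
from wind import *
q=float(np.load("q.npy")); qe=5.05+np.pi/2+.04
for qq in np.linspace(q,qe,27)[1:]:
    ctrl.move_l(kp(qq,.212),vel=.04); r=rd(qq)
    if r[2]>20: print("high",r); break
    if round((qq-q)/.05)%4==0: print(*r)
# unload the tangential push, then open
print(rd(qq)); T,N=tr(qq); p=ctrl.current_tool_pos(); ctrl.move_l(p-T*0.0+0,vel=.03); print(rd(qq),ctrl.current_t())
ctrl.command_gripper(.5); print(rd(qq),ctrl.current_grip_width())
p=ctrl.current_tool_pos(); ctrl.move_l([p[0],p[1],.36],vel=.12)
np.save("q.npy",qq)
p=pt(px,py,pa,[-.25,.05,.36]); ctrl.move_l(p,vel=.25)
S=ctrl.read_camera("scene");T=ctrl.read_camera("top")
cv2.imwrite("pics/end.png",np.hstack([cv2.resize(T[130:230,250:350],(400,400),interpolation=cv2.INTER_CUBIC),cv2.resize(S[130:270,270:410],(400,400),interpolation=cv2.INTER_CUBIC)]))
print(ctrl.current_t(),ctrl.current_contact_force())
for qx in(6.3,6.62,6.9): print(qx,(proj("top",kp(qx,.248))[0]-[250,130]+.5)*4-.5)
```

```text
5.509 5.478 11.316 1.751 14.517
5.719 5.688 10.685 2.093 11.386
5.876 5.845 12.436 1.755 10.683
6.085 6.055 11.822 2.068 9.378
6.294 6.265 12.622 2.072 8.136
6.504 6.475 12.855 1.998 7.757
[ 6.661  6.632 12.432  1.199  7.151]
[6.661 6.623 5.568 2.397 7.076] 41.7833
[ 6.661  6.634 -0.369  0.171  1.909] 0.4996263282067977
45.1583 [0.09683678 0.34302352 0.72341521]
6.3 [332.41004387  79.47155128]
6.62 [362.78801249  92.96310236]
6.9 [384.72585941 112.04696059]
```

View pics/end.png

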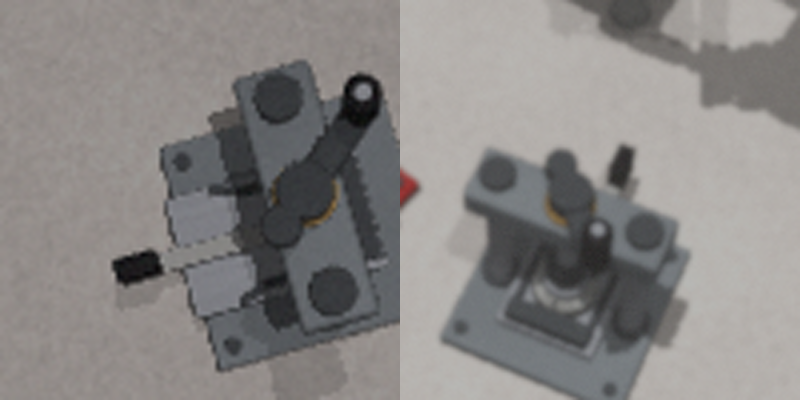

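The knob is at crop (362,93), which matches the q=6.62 prediction of (363,93). The grip block hasn't moved from its home position and the gripper is well clear.

```bash
python3 -c "
from bench import ctrl
ctrl.sleep(.3); print(ctrl.current_t(),ctrl.current_contact_force()); ctrl.sign_off()"
```

```text
45.4583 [-0.28088526  0.2874903  -0.56513262]
the job is handed in; nothing more can be done
```

The cassette is home against the stop and clamped by the foot, a quarter turn past contact. I handed the job in at 45.5 s of the 69 s allowed.

- **Insertion:** I slid the cassette in until the force jumped from about 6 to 22 N at the stop, then let go. Before-and-after pictures show its grip block in the same place.
- **Contact:** The push at the knob rose from about 7 to 13 N at a crank angle of about 5.05 rad.
- **Final crank angle:** I wound on to 6.63 rad, let go and backed away. The last picture puts the knob within about 1 pixel of where 6.62 rad predicts. The gripper reads no load.

Three checks did not fully agree:

- **Missed readings at first:** With coarse steps, the force readings at rest did not show the push on the crank. I found contact with slower 1.5° steps instead.
- **Push after contact:** The push read about 11 to 13 N over the last quarter turn, so the expected 1.6 N rise did not show. The 6 N jump on contact was clear. The clamping force itself was never measured and rests on the crank angle.
- **Position at the stop:** It was met about 3.6 mm further in than the camera estimate, of which about 2 mm fits how the cassette sat in the fingers.

The flasks and rack were not approached, but I did not check their positions again at the end.

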